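# Refit the seal bar of a vacuum packer and hold it down

## Task

The vacuum packer's seal bar, the taller of the two long bars drying in the shallow tray, has to go back in the machine: bring it level over the lift beam at the front of the open chamber, slide it until it drops over both locating pins, then press it down against the springs as far as it goes. Finish while still holding it pressed down there (do not let go: a colleague will put in the end screws). Leave the other loose things where they are.

Things in the scene. Friction and masses are not known exactly. Their poses are not given: they have to be found in the camera images.
- bar_mid (a point): seal bar: upright aluminium bar 290 mm long (its y), 26 wide (x), 44 high (z up), 0.3-0.5 kg, black end caps, brown tape and a wire along its top. The point is its centre, 22 mm above its underside; it balances there. Underneath, on the centre line 100 mm either side of the middle, are two sockets 20 mm deep: one 12 x 12 mm, one 12 wide and 18 long, so it fits either way round
- seat (a point): centre of the top face of the packer's lift beam (dark steel, 250 mm long in y, 26 wide in x, z up), 118 mm above the table at rest; rides down with it. On the beam, 100 mm either side of this point along y, stand two locating pins 8 mm thick, 15 high, the top 5 mm tapering to a 3 mm tip. With the bar fully on the pins bar_mid is 22 mm above this point
- packer: the vacuum packer, a fixed steel machine 440 mm (x) by 350 (y), lid taken off, front facing its -x; origin under its centre. Its open chamber is 325 by 320 mm, floor 65 mm and rim 150 mm above the table. The seat lies 105 mm in front of the origin, 55 mm behind the chamber's front wall, 160 mm from each side wall
- tray: fixed shallow aluminium tray 300 mm (x) by 440 (y), floor 3 mm and rim 28 mm above the table; origin under its centre. The seal bar and the counter bar lie in it about 120 mm apart, either one nearer the robot
- lift_beam (a joint): how far the lift beam is pressed down, m: 0 at rest (up), 0.010 at its stop. Two springs hold it up: it takes about 10 N to start it moving and 18 N at the stop, of which the bar's own weight gives 3 to 5 N; the weight alone does not move it
- counter_mid (a point): the counter bar, not wanted: an aluminium channel with a dark rubber strip, as long as the seal bar (290 mm, its y axis) but only 22 mm wide and 16 mm high, without end caps; lies in the same tray. The point is its centre, 8 mm above its underside
- tape_roll: a small roll of brown tape, ring 54 mm across, 24 mm high, standing at one end of the tray; origin at the centre of its underside. Leave it
- filler_plate: a white plastic plate 150 x 250 x 20 mm lying on the chamber floor behind the lift beam; origin at the centre of its underside. Leave it
- cheese_pack: a vacuum-packed block of cheese, 75 x 110 x 42 mm, on the table beyond the tray, beside the machine; origin at the centre of its underside. Leave it
- screw_bowl: a small steel bowl, 90 mm across, 40 mm high, standing on the filler plate in the chamber; origin at the centre of its underside. Leave it
- screwdriver: a screwdriver about 200 mm long lying on the table to the left of the machine; origin near the middle of it, on its underside. Leave it

How it is judged (in metres and radians):
On the way:
1. the seal bar has dropped over both locating pins and lies on the lift beam (x of bar_mid in the frame of seat between -0.004 and 0.004 m and y of bar_mid in the frame of seat between -0.004 and 0.004 m and z of bar_mid in the frame of seat between 0.018 and 0.0255 m and angle between the y axis of bar_mid and the y axis of seat, either way round below 0.04 rad and angle between bar_mid's own z axis and vertical below 0.04 rad), for 0.2 s.
At the end, for the whole second after the job is handed in: Through the last second the seal bar sits over both pins flat on the lift beam (within 4 mm of the seat's centre, 3.5 mm of full depth, 0.04 rad level and in line), the beam is pressed down at least 7.5 of its 10 mm, and the fingers still bear on the bar (over 2 N) (all of step 1 and value of joint lift_beam above 0.0075 m and contact force between the fingers and seal_bar above 2 N); the arm keeps its last pose, push and grip.
It fails at once if one of the other loose things (counter bar, tape roll, filler plate, cheese pack, steel bowl, screwdriver) is moved more than 30 mm (distance of any of counter_mid, tape_roll, filler_plate, cheese_pack, screw_bowl, screwdriver from where it was at the start of the episode above 0.03 m).
It also fails if it takes over 40 s, if anything falls off the work surface, if the arm or the gripper's body presses on something with over 40 N, if the wrist force passes 120 N, or if a joint passes its speed limit or range.

## Robot

A 6-joint arm with a two-finger parallel gripper is mounted at the origin on the work surface. World frame = base frame: x ahead of the robot, y to its left, z up, the work surface at z = 0. Lengths are in mm, angles in rad, forces in N, time in s.
With the tool pointing down it reaches from about 350 to 975 mm from the base axis. Payload 7.1 kg.
Tool frame: the origin (TCP) lies at the very end of the fingers, on their centre line; the grasp point (between the pads) lies 19 mm behind it; y points along the fingers, x is the direction in which the jaws open and shut, and the axes are right-handed (so a half turn about y gives the same grasp; the last joint's range is limited). The gripper opens to 88 mm and grips with 3 to 60 N. Pads are 20 mm wide; open, the fingers measure 115 mm over their backs; the gripper's body (75 mm by 178 mm) begins 61 mm behind the grasp point.
Start: joints at [1.191, 0.423, 1.63, -0, 1.089, -0.019], TCP at [220.607, 584.754, 222.675] pointing down, gripper open.
Joint ranges: [-3, 3], [-0.9, 2.11], [0.09, 2.58], [-1.31, 4.45], [0.11, 2.69], [-2.54, 2.54]. Speed limits (rad/s): [2.39, 2.39, 3.01, 3.14, 3.14, 3.14].

## Interface

Orientations are given as a rotation vector (axis times angle).
In Python, from workcell import ctrl gives the robot as it stands. The module is installed in compiled form; this text tells all that it offers.
- The arm moves only by the tool jog_arm, never from a script. Its argument "steps" is a list of rows, each an object with "turn": the turn, a rotation vector about the world's x, y, z scaled (see below), a list of three; "dp": the shift along the world's x, y, z scaled (see below), a list of three; "claw": the opening, from 0 (shut) to 1 (fully open). In form: [{"turn": [wx, wy, wz], "dp": [x, y, z], "claw": claw}, ...]. A call has 1 to 12 rows; each row is the pose to reach, as a shift and turn from the pose measured when the call began, turning the shorter way round; what a row does not reach only later rows make up. The controller multiplies each number of a shift by 80 mm and each number of a turn by pi rad. A row lasts 1/12 s, in which the tool goes at most 41.7 mm and 7.16 degrees, less where a joint would pass 70% of its speed; a pose out of reach is approached as far as the arm can. A call with a number of a shift or a turn outside -1 to 1 is refused whole. A call with a gripper value outside its range is refused whole. The fingers move at their own pace and stop on an object; the grip force is fixed at half the most. Time passes only in rows, so rows that repeat a pose let the fingers close. It gives the time, the measured TCP pose, the force and the opening at its end, in the units of the state.
- ctrl.get_obs(): the state, without advancing time (a new reading comes with each control period).
- ctrl.get_image(name): name is "scene" or "side" or "wrist"; returns a dict with "img" (384x512x3 uint8, red, green, blue), "range_z" (384x512 float32, mm along the optical axis (not along the pixel's ray), 0 where there is no reading), "fovy" (degrees; the focal length in pixels is half the picture's height over the tangent of half this angle, whatever the lens; pixels are square), "cx", "cy" (the principal point, pixels), "camera_from_world" (4x4, takes a point from world to camera coordinates); the wrist camera has in their place "hand_eye" (4x4, takes a point from camera to tool coordinates, whose origin is the TCP and whose axes are the tool frame's). Camera axes: x right, y down, z forward; pixel columns grow to the right and rows downward; lengths in mm; the calibration is good to about 2 mm. The wrist camera is an equidistant fisheye: a pixel r from the principal point sees the ray r / f radians off the axis. A picture is of the moment at which its call begins: read the wrist's pose just before it.
- ctrl.close_job(): hands the job in, once; it reports no verdict.
The state is a dict: "t": time; "qpos": joint angles; "qvel": joint speeds; "joint_torque": joint torques, N m; "ee_pos": TCP position; "orientation": TCP orientation; "ft_force": force on the tool from outside, world axes, zero at the start; "moment": the same for the moment, N m; "width": finger opening in mm.
Only numpy, scipy, OpenCV 4.12 (cv2) and the standard library are available. Lean on these libraries where they do the work, as an engineer would, in place of code of your own. Each camera call takes 0.05 s, during which the arm holds its last target.

## Working session

There is one attempt and no reset: what is moved stays moved. The work goes in short steps, Python scripts to look and compute and a tool call to move; the robot and the scene stay as the last step left them, time stands still between calls to the robot, and variables do not carry over. Pictures are saved under pics/ and viewed, and the job is handed in when it is done.

Besides the shell and the picture viewer there is one more tool, called after ">>>" as name(argument=value, ...), one argument or row to a line, values as JSON. jog_arm: Moves the arm, as the interface text tells. Its arguments: {"type":"object","properties":{"steps":{"type":"array","items":{"type":"object","properties":{"turn":{"type":"array","items":{"type":"number"}},"dp":{"type":"array","items":{"type":"number"}},"claw":{"type":"number"}}}}},"required":["steps"]}

```bash
mkdir -p pics; cat > h.py <<'E'
import numpy as np, cv2
from workcell import ctrl
from scipy.spatial.transform import Rotation as R
def grab(n,save=None):
    o=ctrl.get_obs(); d=ctrl.get_image(n); d['obs']=o
    if save: cv2.imwrite('pics/'+save,cv2.cvtColor(d['img'],cv2.COLOR_RGB2BGR))
    return d
def T(o):
    M=np.eye(4);M[:3,:3]=R.from_rotvec(o['orientation']).as_matrix();M[:3,3]=o['ee_pos'];return M
def cloud(d):
    h,w=d['range_z'].shape; f=h/2/np.tan(np.radians(d['fovy'])/2)
    v,u=np.mgrid[0:h,0:w]; x=u-d['cx'];y=v-d['cy'];z=d['range_z']
    if 'hand_eye' in d:
        r=np.hypot(x,y)+1e-9;t=r/f; k=np.tan(t)/r
        P=np.stack([x*k*z,y*k*z,z],-1); M=T(d['obs'])@d['hand_eye']
    else:
        P=np.stack([x/f*z,y/f*z,z],-1); M=np.linalg.inv(d['camera_from_world'])
    W=P@M[:3,:3].T+M[:3,3]; W[z<=0]=np.nan
    return W
E
python3 - <<'E'
from h import *
for n in ['scene','side','wrist']:
    d=grab(n,n+'0.png'); print(n,d['fovy'],d['cx'],d['cy'])
    M=d.get('camera_from_world'); 
    if M is not None: print(np.linalg.inv(M).round(2))
    else: print(d['hand_eye'].round(2))
print(ctrl.get_obs())
E
```

```text
scene 47.88399132381734 250.18715056304794 195.4340254389745
[[ 5.0000e-02  7.1000e-01 -7.0000e-01  1.4659e+03]
 [ 1.0000e+00 -4.0000e-02  2.0000e-02  2.9790e+01]
 [-1.0000e-02 -7.0000e-01 -7.1000e-01  9.7494e+02]
 [ 0.0000e+00  0.0000e+00  0.0000e+00  1.0000e+00]]
side 54.28985270454449 262.9704554266003 187.6702097450749
[[ 8.7000e-01 -3.1000e-01  3.9000e-01  1.5501e+02]
 [-4.9000e-01 -5.2000e-01  7.0000e-01 -7.1308e+02]
 [-2.0000e-02 -8.0000e-01 -6.0000e-01  7.6570e+02]
 [ 0.0000e+00  0.0000e+00  0.0000e+00  1.0000e+00]]
wrist 65.70646984690485 251.9786154001538 191.61468072986054
[[ 1.0000e+00 -0.0000e+00  0.0000e+00  1.5000e-01]
 [-0.0000e+00 -2.5000e-01  9.7000e-01 -1.6173e+02]
 [-0.0000e+00 -9.7000e-01 -2.5000e-01  6.8310e+01]
 [ 0.0000e+00  0.0000e+00  0.0000e+00  1.0000e+00]]
{'t': 0.15, 'qpos': array([ 1.19103498e+00,  4.23675327e-01,  1.63049683e+00, -9.20663894e-07,
        1.08860566e+00, -1.90092398e-02]), 'qvel': array([-3.12460195e-04, -1.22491810e-03, -1.47564391e-03,  8.67554013e-05,
       -6.15224730e-04, -2.16512411e-04]), 'joint_torque': array([-9.91015986e-04, -5.44983137e+01, -2.73922294e+01,  6.42992137e-02,
        2.04432820e-02, -4.29967997e-05]), 'ee_pos': array([220.43348926, 584.37745286, 222.08093549]), 'orientation': array([-1.35921631, -0.93875607,  0.94038645]), 'ft_force': array([-0.1378327 ,  0.43338705, -0.52306257]), 'moment': array([ 0.02742206,  0.07611783, -0.02870505]), 'width': 87.74888812558453}
```

View pics/scene0.png

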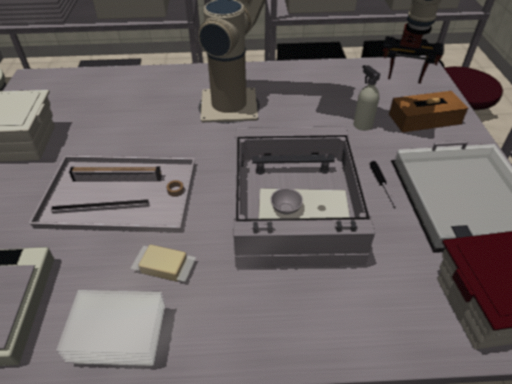

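View pics/side0.png

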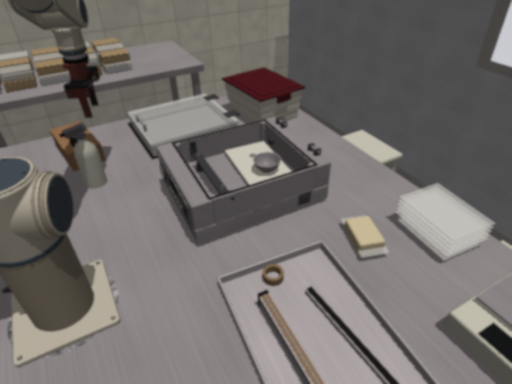

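View pics/wrist0.png

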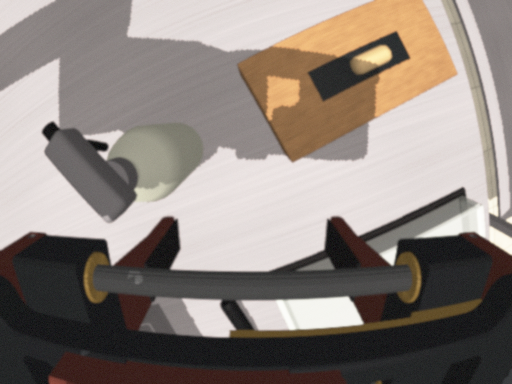

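Scene: the seal bar (brown top, black caps) is at about (72–160, 172), nearer the robot. The counter bar is at (100,206), the tape roll at (175,188) and the packer around (300,190). Next I'll measure them.

```bash
cat >> h.py <<'E'
def rect(W,m):
    p=W[m]; p=p[~np.isnan(p[:,0])]
    return p
E
python3 - <<'E'
from h import *
for n in ['scene','side']:
    d=grab(n); W=cloud(d); Z=W[...,2]
    print(n,'table z',np.nanmedian(Z[(abs(Z)<30)]))
    # bar top
    m=(Z>38)&(Z<54)&(W[...,0]>300)&(W[...,0]<800)&(W[...,1]<-110)&(W[...,1]>-700)
    nn,lab,st,c=cv2.connectedComponentsWithStats(m.astype(np.uint8))
    for i in range(1,nn):
        if st[i,4]>60:
            p=W[lab==i]; (cx,cy),(a,b),an=cv2.minAreaRect(p[:,:2].astype(np.float32))
            print('blob',st[i],(cx,cy),(a,b),an,np.percentile(p[:,2],[5,50,95]), p[:,:2].min(0),p[:,:2].max(0))
    # packer rim
    m=(Z>143)&(Z<157)&(W[...,0]>300)&(W[...,0]<900)&(W[...,1]>-250)&(W[...,1]<400)
    p=W[m]; print('rim',len(p),cv2.minAreaRect(p[:,:2].astype(np.float32)),np.median(p[:,2]))
    m=(Z>20)&(Z<34)&(W[...,0]>300)&(W[...,0]<800)&(W[...,1]<-80)
    p=W[m]; print('tray',len(p),cv2.minAreaRect(p[:,:2].astype(np.float32)))
    m=(Z>105)&(Z<139)&(W[...,0]>330)&(W[...,0]<700)&(W[...,1]>-150)&(W[...,1]<350)
    nn,lab,st,c=cv2.connectedComponentsWithStats(m.astype(np.uint8))
    for i in range(1,nn):
        if st[i,4]>8:
            p=W[lab==i]; print('beam?',st[i],np.median(p,0).round(1),p.min(0).round(),p.max(0).round())
    s=d['img']; cv2.imwrite(f'pics/{n}_z.png',cv2.resize(cv2.cvtColor(s,cv2.COLOR_RGB2BGR)[120:260,20:400] if n=='scene' else cv2.cvtColor(s,cv2.COLOR_RGB2BGR)[100:384,140:440],None,fx=2,fy=2,interpolation=cv2.INTER_CUBIC))
E
```

```text
scene table z -0.006123896884389524
blob [ 69 166  92   9 673] (411.2408447265625, -369.3257751464844) (290.5084533691406, 38.060630798339844) 87.0580062866211 [39.68885952 45.87577234 49.8183328 ] [ 390.49896637 -514.28935995] [ 434.82660735 -223.86206489]
blob [139 245  47  24 766] (771.0794677734375, -182.31756591796875) (109.62726593017578, 74.67913055419922) 72.988037109375 [38.82839338 41.63780666 44.65520096] [ 723.96132797 -242.32967423] [ 799.84348871 -122.74139854]
blob [ 42 251  10  21  69] (765.9508666992188, -483.98455810546875) (65.85558319091797, 4.593541622161865) 0.3045392632484436 [38.33506401 46.00009586 53.62878003] [ 733.03584777 -486.45629316] [ 798.87971868 -481.7072123 ]
rim 4642 ((578.0156860351562, 193.3521728515625), (351.4975280761719, 446.525146484375), 87.97824096679688) 149.56550576102973
tray 1801 ((549.99560546875, -438.5044860839844), (499.9565124511719, 677.2325439453125), 0.0034591499716043472)
beam? [241 139 101  15 852] [417.7 196.2 121.9] [406.  40. 105.] [439. 350. 139.]
beam? [342 151   4  11  26] [480.6 347.4 120.9] [466. 347. 106.] [490. 349
[... 990 characters left out ...]
53 -636.6894639 ] [ 732.02657524 -485.03854111]
rim 3476 ((575.3524780273438, 191.20394897460938), (356.5657958984375, 441.67242431640625), 87.91454315185547) 151.56937202791732
tray 3021 ((549.951171875, -351.33990478515625), (541.3641967773438, 451.5861511230469), 84.51161193847656)
beam? [239 127  14  11  67] [681.5 348.  124.6] [651. 343. 106.] [699. 350. 139.]
beam? [233 135   9   6  22] [643.6 349.1 112.7] [625. 346. 107.] [658. 350. 121.]
beam? [189 143  39  51 482] [468.8 199.9 119.6] [453.  75. 105.] [487. 350. 139.]
beam? [ 158  153  148   68 1410] [461.   22.  122.7] [346.  11. 105.] [700. 349. 139.]
beam? [252 152  29  19 326] [653.  169.  118.2] [606. 112. 105.] [694. 201. 129.]
```

```bash
python3 - <<'E'
from h import *
print(T(ctrl.get_obs()).round(3))
for n in ['scene','side']:
    d=grab(n); W=cloud(d); Z=W[...,2]
    m=(Z>40)&(Z<54)&(W[...,0]>380)&(W[...,0]<450)&(W[...,1]<-200)&(W[...,1]>-530)
    p=W[m]
    # centerline fit x(y) via line fit
    l=cv2.fitLine(p[:,:2].astype(np.float32),cv2.DIST_L1,0,.01,.01).ravel(); print(n,'bar',l, np.degrees(np.arctan2(-l[0]*np.sign(l[1]),abs(l[1]))))
    m=(Z>113)&(Z<123)&(W[...,0]>450)&(W[...,0]<500)&(W[...,1]>60)&(W[...,1]<330)
    p=W[m]; l=cv2.fitLine(p[:,:2].astype(np.float32),cv2.DIST_L1,0,.01,.01).ravel(); print('beam',l,p.min(0),p.max(0),np.degrees(np.arctan2(-l[0]*np.sign(l[1]),abs(l[1]))))
E
```

```text
[[ 3.53000e-01 -0.00000e+00 -9.36000e-01  2.20517e+02]
 [ 9.36000e-01 -1.00000e-03  3.53000e-01  5.84539e+02]
 [-1.00000e-03 -1.00000e+00  0.00000e+00  2.22325e+02]
 [ 0.00000e+00  0.00000e+00  0.00000e+00  1.00000e+00]]
scene bar [ 4.3583605e-02  9.9904978e-01  4.1163339e+02 -4.4583792e+02] -2.497948
beam [2.9807519e-02 9.9955565e-01 4.7539648e+02 1.7739542e+02] [453.78143349  71.15586666 113.01308722] [493.36764744 320.55202845 122.6950725 ] -1.7080979
side bar [ 4.4373557e-02  9.9901503e-01  4.0383731e+02 -4.3149524e+02] -2.5432527
beam [3.5225809e-02 9.9937940e-01 4.6567490e+02 1.2987782e+02] [452.75907104  76.17279685 113.26312757] [486.54896226 322.79077075 122.87305739] -2.0187078
```

View pics/scene_z.png

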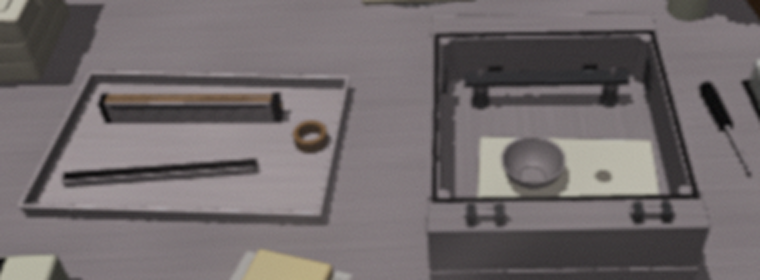

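>>> jog_arm(
  steps=[
    {"dp": [0.25,-0.3,0.5],"turn": [0,0,-0.05],"claw": 1},
    {"dp": [0.5,-0.6,0.9],"turn": [0,0,-0.1],"claw": 1},
    {"dp": [0.5,-0.9,1.0],"turn": [0,0,-0.1],"claw": 1},
  ],
)

```text
t: 0.6
ee_pos: [262.7, 514.0, 305.3]
orientation: [-1.455, -0.697, 0.692]
ft_force: [0.5, -0.6, 0.7]
width: 88.2
```

>>> jog_arm(
  steps=[
    {"dp": [0.25,-0.45,0],"turn": [0,0,-0.05],"claw": 1},
    {"dp": [0.5,-0.9,0],"turn": [0,0,-0.1],"claw": 1},
    {"dp": [0.55,-1.0,0],"turn": [0,0,-0.1],"claw": 1},
  ],
)

```text
t: 0.85
ee_pos: [308.3, 430.0, 306.0]
orientation: [-1.524, -0.448, 0.441]
ft_force: [-0.1, -0.2, -0.1]
width: 87.9
```

>>> jog_arm(
  steps=[
    {"dp": [0.25,-0.45,0],"turn": [0,0,-0.05],"claw": 1},
    {"dp": [0.5,-0.9,0],"turn": [0,0,-0.1],"claw": 1},
    {"dp": [0.55,-1.0,0],"turn": [0,0,-0.1],"claw": 1},
  ],
)

```text
t: 1.1
ee_pos: [353.6, 346.4, 306.1]
orientation: [-1.564, -0.197, 0.188]
ft_force: [-0.3, -0.0, 0.2]
width: 88.0
```

>>> jog_arm(
  steps=[
    {"dp": [0.25,-0.45,0],"turn": [0,0,-0.05],"claw": 1},
    {"dp": [0.5,-0.9,0],"turn": [0,0,-0.1],"claw": 1},
    {"dp": [0.55,-1.0,0],"turn": [0,0,-0.1],"claw": 1},
  ],
)

```text
t: 1.35
ee_pos: [399.0, 262.8, 306.2]
orientation: [-1.574, 0.056, -0.065]
ft_force: [0.7, 0.7, 0.2]
width: 87.9
```

>>> jog_arm(
  steps=[
    {"dp": [0.4,-0.4,0],"turn": [0,0,0],"claw": 1},
    {"dp": [0.85,-0.8,0],"turn": [0,0,0],"claw": 1},
    {"dp": [0.85,-0.8,0],"turn": [0,0,0],"claw": 1},
  ],
)

```text
t: 1.6
ee_pos: [469.8, 196.0, 306.6]
orientation: [-1.574, 0.056, -0.069]
ft_force: [0.0, 0.1, -0.4]
width: 87.9
```

>>> jog_arm(
  steps=[
    {"dp": [0,-0.45,0],"turn": [0,0,0],"claw": 1},
    {"dp": [0,-0.75,0],"turn": [0,0,0],"claw": 1},
    {"dp": [0,-0.75,0],"turn": [0,0,0],"claw": 1},
    {"dp": [0,-0.75,0],"turn": [0,0,0],"claw": 1},
  ],
)

```text
t: 1.93
ee_pos: [469.8, 135.4, 306.7]
orientation: [-1.574, 0.058, -0.071]
ft_force: [-0.2, 0.2, 0.1]
width: 87.8
```

```bash
python3 - <<'E'
from h import *
d=grab('wrist','w1.png'); print(T(d['obs']).round(3))
np.save('w1.npy',{k:d[k] for k in d},allow_pickle=True)
W=cloud(d);Z=W[...,2]
for lo,hi in [(113,123),(124,136)]:
    m=(Z>lo)&(Z<hi)&(W[...,0]>445)&(W[...,0]<510)&(W[...,1]>40)&(W[...,1]<340)
    nn,lab,st,c=cv2.connectedComponentsWithStats(m.astype(np.uint8))
    for i in range(1,nn):
        if st[i,4]>6:
            p=W[lab==i]; print(lo,st[i],np.median(p,0).round(1),p.min(0).round(1),p.max(0).round(1),cv2.minAreaRect(p[:,:2].astype(np.float32)) )
E
```

```text
[[ 9.97000e-01  8.00000e-03  8.20000e-02  4.69751e+02]
 [-8.20000e-02 -4.00000e-03  9.97000e-01  1.35355e+02]
 [ 8.00000e-03 -1.00000e+00 -4.00000e-03  3.06674e+02]
 [ 0.00000e+00  0.00000e+00  0.00000e+00  1.00000e+00]]
113 [ 232   21   31  204 4278] [470.9 198.8 117.6] [453.6  70.7 115.1] [487.7 320.1 121.8] ((470.55120849609375, 195.38314819335938), (249.46875, 26.158039093017578), 87.82884216308594)
113 [246 242  16   4  51] [464.9  43.9 117.6] [455.7  42.8 113.3] [475.2  44.6 122.7] ((465.4800720214844, 43.94448471069336), (1.345648169517517, 19.507984161376953), 87.3161849975586)
124 [241  35   6   8  33] [474.9 293.5 129.4] [471.5 291.  124.6] [477.6 298.9 133.4] ((474.6734619140625, 295.04547119140625), (8.068663597106934, 5.706470489501953), 84.00840759277344)
124 [249 204   6   7  33] [467.5  97.4 129.7] [464.   93.  124.2] [470.3  99.4 133.6] ((467.16961669921875, 96.22587585449219), (6.185359954833984, 6.053787708282471), 84.61720275878906)
124 [246 245  17   5  56] [465.9  44.8 131.5] [455.9  43.7 124.3] [476.   45.9 135.4] ((465.96478271484375, 44.81832504272461), (1.5007877349853516, 20.095359802246094), 87.40339660644531)
```

View pics/w1.png

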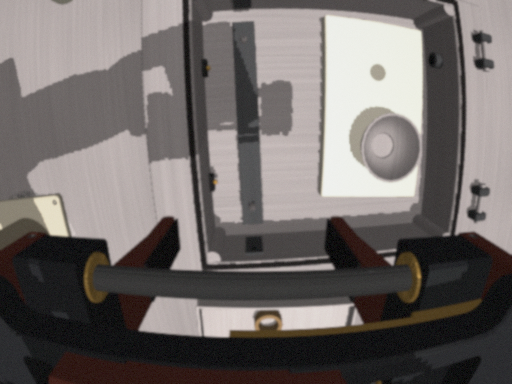

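>>> jog_arm(
  steps=[
    {"dp": [-0.05,-0.4,0],"turn": [0.0013,0.0025,0.012],"claw": 1},
    {"dp": [-0.1,-0.85,0],"turn": [0.0013,0.0025,0.012],"claw": 1},
    {"dp": [-0.11,-1.0,0],"turn": [0.0013,0.0025,0.012],"claw": 1},
  ],
)

```text
t: 2.23
ee_pos: [460.4, 55.1, 306.7]
orientation: [-1.571, 0.033, -0.032]
ft_force: [-0.8, 0.8, -0.1]
width: 88.2
```

>>> jog_arm(
  steps=[
    {"dp": [-0.05,-0.45,0],"turn": [0,0,0],"claw": 1},
    {"dp": [-0.1,-0.9,0],"turn": [0,0,0],"claw": 1},
    {"dp": [-0.11,-1.0,0],"turn": [0,0,0],"claw": 1},
  ],
)

```text
t: 2.48
ee_pos: [451.2, -26.9, 306.8]
orientation: [-1.572, 0.033, -0.033]
ft_force: [-0.6, 0.3, -0.5]
width: 87.2
```

>>> jog_arm(
  steps=[
    {"dp": [-0.05,-0.45,0],"turn": [0,0,0],"claw": 1},
    {"dp": [-0.1,-0.9,0],"turn": [0,0,0],"claw": 1},
    {"dp": [-0.11,-1.0,0],"turn": [0,0,0],"claw": 1},
  ],
)

```text
t: 2.73
ee_pos: [442.6, -109.0, 307.0]
orientation: [-1.573, 0.033, -0.033]
ft_force: [0.6, 0.2, 0.1]
width: 87.4
```

>>> jog_arm(
  steps=[
    {"dp": [-0.05,-0.45,0],"turn": [0,0,0],"claw": 1},
    {"dp": [-0.1,-0.9,0],"turn": [0,0,0],"claw": 1},
    {"dp": [-0.11,-1.0,0],"turn": [0,0,0],"claw": 1},
  ],
)

```text
t: 2.98
ee_pos: [434.4, -191.2, 307.2]
orientation: [-1.574, 0.033, -0.035]
ft_force: [0.0, 0.1, -0.3]
width: 87.7
```

>>> jog_arm(
  steps=[
    {"dp": [-0.05,-0.45,0],"turn": [0,0,0],"claw": 1},
    {"dp": [-0.1,-0.9,0],"turn": [0,0,0],"claw": 1},
    {"dp": [-0.11,-1.0,0],"turn": [0,0,0],"claw": 1},
  ],
)

```text
t: 3.23
ee_pos: [426.5, -273.6, 307.4]
orientation: [-1.575, 0.033, -0.036]
ft_force: [0.2, -0.4, 0.3]
width: 87.5
```

>>> jog_arm(
  steps=[
    {"dp": [-0.05,-0.45,0],"turn": [0,0,0],"claw": 1},
    {"dp": [-0.1,-0.9,0],"turn": [0,0,0],"claw": 1},
    {"dp": [-0.11,-1.0,0],"turn": [0,0,0],"claw": 1},
  ],
)

```text
t: 3.48
ee_pos: [418.5, -356.0, 307.3]
orientation: [-1.576, 0.033, -0.037]
ft_force: [-0.7, 1.6, -0.3]
width: 87.7
```

>>> jog_arm(
  steps=[
    {"dp": [-0.05,-0.45,0],"turn": [0,0,0],"claw": 1},
    {"dp": [-0.1,-0.6,0],"turn": [0,0,0],"claw": 1},
    {"dp": [-0.11,-0.6,0],"turn": [0,0,0],"claw": 1},
    {"dp": [-0.11,-0.6,0],"turn": [0,0,0],"claw": 1},
  ],
)

```text
t: 3.82
ee_pos: [410.1, -402.7, 306.9]
orientation: [-1.575, 0.034, -0.037]
ft_force: [0.6, 0.2, -0.4]
width: 87.7
```

```bash
python3 - <<'E'
from h import *
d=grab('wrist','w2.png'); print(T(d['obs']).round(3))
W=cloud(d);Z=W[...,2]
m=(Z>41)&(Z<54)&(W[...,0]>340)&(W[...,0]<500)
nn,lab,st,c=cv2.connectedComponentsWithStats(m.astype(np.uint8))
for i in range(1,nn):
    if st[i,4]>50:
        p=W[lab==i]; print(st[i],np.median(p,0).round(1),p.min(0).round(1),p.max(0).round(1),cv2.minAreaRect(p[:,:2].astype(np.float32)) )
E
```

```text
[[ 9.99000e-01  2.00000e-03  4.50000e-02  4.10080e+02]
 [-4.50000e-02 -4.00000e-03  9.99000e-01 -4.02681e+02]
 [ 2.00000e-03 -1.00000e+00 -4.00000e-03  3.06863e+02]
 [ 0.00000e+00  0.00000e+00  0.00000e+00  1.00000e+00]]
[ 241   41   20  196 3491] [ 409.6 -361.6   47.1] [ 390.  -515.1   41. ] [ 430.  -225.5   50.1] ((409.550537109375, -370.31719970703125), (289.8290100097656, 26.887537002563477), 87.11283111572266)
```

View pics/w2.png

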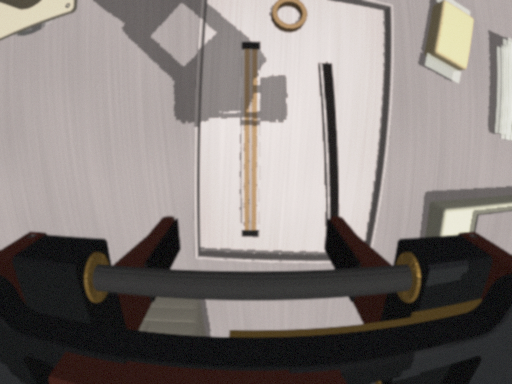

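>>> jog_arm(
  steps=[
    {"dp": [-0.005,0.4,-0.3],"turn": [0.001,0.0005,-0.002],"claw": 1},
    {"dp": [-0.005,0.4,-0.8],"turn": [0.001,0.0005,-0.002],"claw": 1},
    {"dp": [-0.005,0.4,-1.0],"turn": [0.001,0.0005,-0.002],"claw": 1},
    {"dp": [-0.005,0.4,-1.0],"turn": [0.001,0.0005,-0.002],"claw": 1},
  ],
)

```text
t: 4.2
ee_pos: [408.3, -366.1, 223.5]
orientation: [-1.567, 0.042, -0.035]
ft_force: [-0.3, 0.2, 0.4]
width: 87.9
```

>>> jog_arm(
  steps=[
    {"dp": [0,0,-0.45],"turn": [0,0,0],"claw": 1},
    {"dp": [0,0,-0.9],"turn": [0,0,0],"claw": 1},
    {"dp": [0,0,-1.0],"turn": [0,0,0],"claw": 1},
    {"dp": [0,0,-1.0],"turn": [0,0,0],"claw": 1},
  ],
)

```text
t: 4.53
ee_pos: [407.8, -364.6, 142.5]
orientation: [-1.564, 0.044, -0.032]
ft_force: [0.6, 0.1, -0.6]
width: 88.2
```

>>> jog_arm(
  steps=[
    {"dp": [0,0,-0.4],"turn": [0,0,0],"claw": 1},
    {"dp": [0,0,-0.8],"turn": [0,0,0],"claw": 1},
    {"dp": [0,0,-0.8],"turn": [0,0,0],"claw": 1},
    {"dp": [0,0,-0.8],"turn": [0,0,0],"claw": 1},
  ],
)

```text
t: 4.87
ee_pos: [408.3, -364.8, 79.7]
orientation: [-1.563, 0.044, -0.032]
ft_force: [-0.1, -0.9, 0.6]
width: 87.6
```

```bash
python3 - <<'E'
from h import *
d=grab('wrist','w3.png'); print(T(d['obs']).round(3))
W=cloud(d);Z=W[...,2]
m=(Z>41)&(Z<54)&(W[...,0]>380)&(W[...,0]<440)&(W[...,1]>-360)
p=W[m]; l=cv2.fitLine(p[:,:2].astype(np.float32),cv2.DIST_L1,0,.01,.01).ravel();print(l,cv2.minAreaRect(p[:,:2].astype(np.float32)),p.max(0),np.median(p,0))
print('x at tcp y', l[2]+(d['obs']['ee_pos'][1]-l[3])*l[0]/l[1])
E
```

```text
[[ 9.99000e-01 -8.00000e-03  4.80000e-02  4.08273e+02]
 [-4.80000e-02  7.00000e-03  9.99000e-01 -3.64766e+02]
 [-8.00000e-03 -1.00000e+00  7.00000e-03  7.96820e+01]
 [ 0.00000e+00  0.00000e+00  0.00000e+00  1.00000e+00]]
[ 4.9450442e-02  9.9877656e-01  4.1491818e+02 -2.5838123e+02] ((412.9534912109375, -293.4046630859375), (134.52894592285156, 26.573286056518555), 86.83895111083984) [ 429.58995418 -225.8917473    50.10837262] [ 413.0697492  -292.5559989    47.18738021]
x at tcp y 409.6509525743246
```

View pics/w3.png

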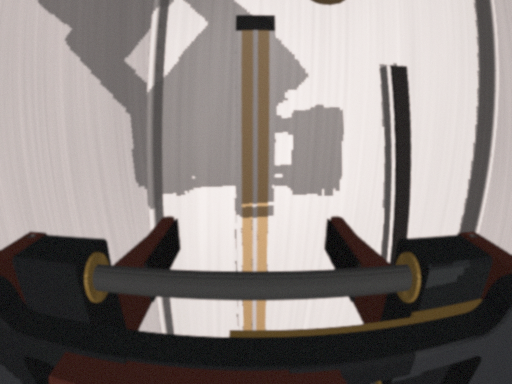

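>>> jog_arm(
  steps=[
    {"dp": [0.012,-0.065,-0.3],"turn": [-0.0022,-0.0025,0],"claw": 1},
    {"dp": [0.012,-0.065,-0.6],"turn": [-0.0022,-0.0025,0],"claw": 1},
    {"dp": [0.012,-0.065,-0.83],"turn": [-0.0022,-0.0025,0],"claw": 1},
    {"dp": [0.012,-0.065,-0.83],"turn": [-0.0022,-0.0025,0],"claw": 1},
    {"dp": [0.012,-0.065,-0.83],"turn": [-0.0022,-0.0025,0],"claw": 1},
  ],
)

```text
t: 5.33
ee_pos: [410.9, -371.6, 16.2]
orientation: [-1.573, 0.035, -0.041]
ft_force: [-0.4, -0.3, 0.2]
width: 88.1
```

```bash
python3 - <<'E'
from h import *
print(T(ctrl.get_obs()).round(4))
E
```

```text
[[ 9.988000e-01  3.400000e-03  4.820000e-02  4.108964e+02]
 [-4.820000e-02 -2.700000e-03  9.988000e-01 -3.715511e+02]
 [ 3.500000e-03 -1.000000e+00 -2.500000e-03  1.618880e+01]
 [ 0.000000e+00  0.000000e+00  0.000000e+00  1.000000e+00]]
```

>>> jog_arm(
  steps=[
    {"dp": [-0.016,0.013,-0.04],"turn": [-0.0004,0.0005,0],"claw": 1},
    {"dp": [-0.016,0.013,-0.04],"turn": [-0.0004,0.0005,0],"claw": 0.5},
    {"dp": [-0.016,0.013,-0.04],"turn": [-0.0004,0.0005,0],"claw": 0.2},
    {"dp": [-0.016,0.013,-0.04],"turn": [-0.0004,0.0005,0],"claw": 0},
    {"dp": [-0.016,0.013,-0.04],"turn": [-0.0004,0.0005,0],"claw": 0},
    {"dp": [-0.016,0.013,-0.04],"turn": [-0.0004,0.0005,0],"claw": 0},
    {"dp": [-0.016,0.013,-0.04],"turn": [-0.0004,0.0005,0],"claw": 0},
    {"dp": [-0.016,0.013,-0.04],"turn": [-0.0004,0.0005,0],"claw": 0},
    {"dp": [-0.016,0.013,-0.04],"turn": [-0.0004,0.0005,0],"claw": 0},
  ],
)

```text
t: 6.08
ee_pos: [409.5, -370.5, 12.9]
orientation: [-1.574, 0.037, -0.039]
ft_force: [1.0, -0.6, -0.4]
width: 38.1
```

```bash
python3 - <<'E'
from h import *
o=ctrl.get_obs();print(T(o).round(4),o['width'],o['moment'])
E
```

```text
[[ 9.988000e-01  1.600000e-03  4.810000e-02  4.095458e+02]
 [-4.810000e-02 -3.800000e-03  9.988000e-01 -3.704673e+02]
 [ 1.700000e-03 -1.000000e+00 -3.700000e-03  1.289750e+01]
 [ 0.000000e+00  0.000000e+00  0.000000e+00  1.000000e+00]] 38.13182750294433 [-0.05944148  0.04457716 -0.04808168]
```

Still closing, so I'll hold and let it finish.

>>> jog_arm(
  steps=[
    {"dp": [0,0,0],"turn": [0,0,0],"claw": 0},
    {"dp": [0,0,0],"turn": [0,0,0],"claw": 0},
    {"dp": [0,0,0],"turn": [0,0,0],"claw": 0},
    {"dp": [0,0,0],"turn": [0,0,0],"claw": 0},
    {"dp": [0,0,0],"turn": [0,0,0],"claw": 0},
    {"dp": [0,0,0],"turn": [0,0,0],"claw": 0},
  ],
)

```text
t: 6.58
ee_pos: [409.6, -370.4, 12.8]
orientation: [-1.574, 0.037, -0.039]
ft_force: [0.3, -0.8, -1.8]
width: 25.9
```

>>> jog_arm(
  steps=[
    {"dp": [0,0,0.1],"turn": [0,0,0],"claw": 0},
    {"dp": [0,0,0.3],"turn": [0,0,0],"claw": 0},
    {"dp": [0,0,0.5],"turn": [0,0,0],"claw": 0},
    {"dp": [0,0,0.5],"turn": [0,0,0],"claw": 0},
    {"dp": [0,0,0.5],"turn": [0,0,0],"claw": 0},
  ],
)

```text
t: 7.0
ee_pos: [409.9, -370.8, 53.5]
orientation: [-1.575, 0.036, -0.04]
ft_force: [-0.3, 0.4, -3.0]
width: 25.8
```

```bash
cat >> h.py <<'E'
def barcheck(name=None):
    d=grab('wrist',name); M=T(d['obs']); W=cloud(d); L=(W-M[:3,3])@M[:3,:3]
    # points near held bar: in tool coords |x|<20, z>30 (ahead), y (along fingers) between -50..-20 expected
    m=(abs(L[...,0])<22)&(L[...,2]>15)&(L[...,2]<160)&(L[...,1]>-50)&(L[...,1]<-20)
    p=L[m]; q=p
    A=np.c_[p[:,0],p[:,2],np.ones(len(p))]; c=np.linalg.lstsq(A,p[:,1],rcond=None)[0]
    r=cv2.minAreaRect(p[:,[0,2]].astype(np.float32))
    l=cv2.fitLine(p[:,[0,2]].astype(np.float32),cv2.DIST_L1,0,.01,.01).ravel()
    print('n',len(p),'top y med',np.median(p[:,1]).round(2),'slope vs x,z',c.round(4),'rect',r,'dir x/z',(l[0]/l[1]).round(4),'x at z=0',(l[2]-l[3]*l[0]/l[1]).round(2),'end z',p[:,2].max().round(1))
    w=W[m]; B=np.c_[w[:,0],w[:,1],np.ones(len(w))]; print('world slope',np.linalg.lstsq(B,w[:,2],rcond=None)[0][:2].round(4))
    print(M.round(4)); print(d['obs']['width'],d['obs']['ft_force'].round(1),d['obs']['moment'].round(2),d['obs']['t'])
    return d,M
E
python3 - <<'E'
from h import *
barcheck('w4.png'); grab('side','s4.png')
E
```

```text
n 13990 top y med -34.68 slope vs x,z [-1.40000e-03 -4.10000e-03 -3.44001e+01] rect ((-0.18162822723388672, 68.29375457763672), (106.5748291015625, 26.538066864013672), 89.9767074584961) dir x/z 0.001 x at z=0 -0.33 end z 121.6
world slope [ 0.0045 -0.0009]
[[ 9.988000e-01  2.900000e-03  4.820000e-02  4.099285e+02]
 [-4.820000e-02 -5.000000e-03  9.988000e-01 -3.708002e+02]
 [ 3.100000e-03 -1.000000e+00 -4.800000e-03  5.353060e+01]
 [ 0.000000e+00  0.000000e+00  0.000000e+00  1.000000e+00]]
25.75490281827947 [-0.3  0.4 -3. ] [-0.05  0.07 -0.03] 7.0
```

View pics/w4.png

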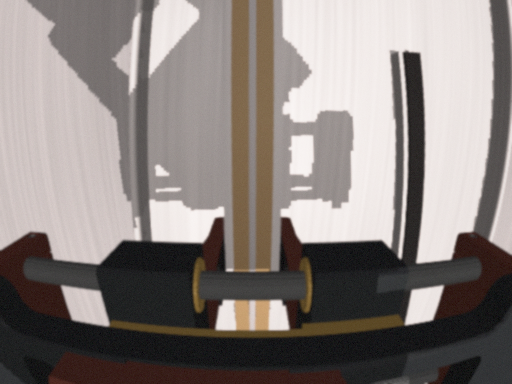

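View pics/s4.png

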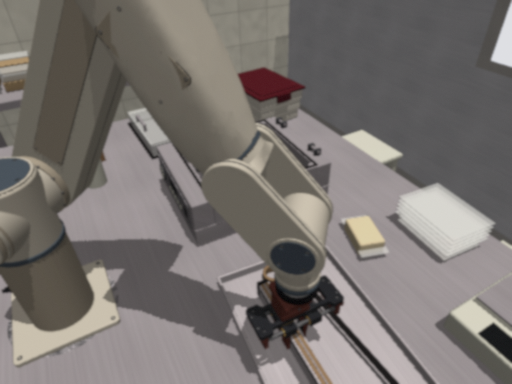

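>>> jog_arm(
  steps=[
    {"dp": [0,0,0.3],"turn": [0,0,0],"claw": 0},
    {"dp": [0,0,0.6],"turn": [0,0,0],"claw": 0},
    {"dp": [0,0,0.9],"turn": [0,0,0],"claw": 0},
    {"dp": [0,0,1],"turn": [0,0,0],"claw": 0},
  ],
)

```text
t: 7.43
ee_pos: [409.9, -370.8, 134.2]
orientation: [-1.575, 0.036, -0.04]
ft_force: [1.0, -0.2, -2.0]
width: 26.0
```

>>> jog_arm(
  steps=[
    {"dp": [0,0,0.3],"turn": [0,0,0],"claw": 0},
    {"dp": [0,0,0.6],"turn": [0,0,0],"claw": 0},
    {"dp": [0,0,0.9],"turn": [0,0,0],"claw": 0},
    {"dp": [0,0,1],"turn": [0,0,0],"claw": 0},
  ],
)

```text
t: 7.77
ee_pos: [410.7, -371.6, 216.0]
orientation: [-1.577, 0.034, -0.042]
ft_force: [0.6, -0.1, -2.6]
width: 25.6
```

>>> jog_arm(
  steps=[
    {"dp": [0.04,0.3,0.1],"turn": [0,0,0],"claw": 0},
    {"dp": [0.08,0.6,0.2],"turn": [0,0,0],"claw": 0},
    {"dp": [0.1,0.9,0.25],"turn": [0,0,0],"claw": 0},
    {"dp": [0.1,1,0.25],"turn": [0,0,0],"claw": 0},
  ],
)

```text
t: 8.1
ee_pos: [418.2, -289.0, 235.0]
orientation: [-1.576, 0.034, -0.04]
ft_force: [-1.0, 1.1, -3.3]
width: 25.8
```

>>> jog_arm(
  steps=[
    {"dp": [0.04,0.35,0],"turn": [0,0,0],"claw": 0},
    {"dp": [0.08,0.7,0],"turn": [0,0,0],"claw": 0},
    {"dp": [0.1,1,0],"turn": [0,0,0],"claw": 0},
  ],
)

```text
t: 8.35
ee_pos: [425.6, -207.6, 233.4]
orientation: [-1.574, 0.036, -0.039]
ft_force: [0.0, 0.8, -4.0]
width: 25.9
```

>>> jog_arm(
  steps=[
    {"dp": [0.04,0.35,0],"turn": [0,0,0],"claw": 0},
    {"dp": [0.08,0.7,0],"turn": [0,0,0],"claw": 0},
    {"dp": [0.1,1,0],"turn": [0,0,0],"claw": 0},
  ],
)

```text
t: 8.6
ee_pos: [433.0, -126.2, 231.8]
orientation: [-1.574, 0.037, -0.037]
ft_force: [0.1, -0.1, -3.0]
width: 26.0
```

>>> jog_arm(
  steps=[
    {"dp": [0.04,0.35,0],"turn": [0,0,0],"claw": 0},
    {"dp": [0.08,0.7,0],"turn": [0,0,0],"claw": 0},
    {"dp": [0.1,1,0],"turn": [0,0,0],"claw": 0},
  ],
)

```text
t: 8.85
ee_pos: [440.6, -44.9, 230.3]
orientation: [-1.574, 0.039, -0.035]
ft_force: [0.5, -0.9, -4.3]
width: 25.9
```

>>> jog_arm(
  steps=[
    {"dp": [0.04,0.35,0],"turn": [0,0,0],"claw": 0},
    {"dp": [0.08,0.7,0],"turn": [0,0,0],"claw": 0},
    {"dp": [0.1,1,0],"turn": [0,0,0],"claw": 0},
  ],
)

```text
t: 9.1
ee_pos: [448.3, 36.4, 228.9]
orientation: [-1.574, 0.039, -0.034]
ft_force: [-0.9, -1.0, -3.8]
width: 25.8
```

>>> jog_arm(
  steps=[
    {"dp": [0.04,0.35,0],"turn": [0,0,0],"claw": 0},
    {"dp": [0.08,0.7,0],"turn": [0,0,0],"claw": 0},
    {"dp": [0.1,1,0],"turn": [0,0,0],"claw": 0},
    {"dp": [0.1,1,0],"turn": [0,0,0],"claw": 0},
  ],
)

```text
t: 9.43
ee_pos: [456.5, 119.4, 227.5]
orientation: [-1.573, 0.038, -0.031]
ft_force: [-1.0, -0.2, -3.3]
width: 25.9
```

```bash
python3 - <<'E'
from h import *
barcheck('w5.png')
E
```

```text
n 13969 top y med -34.69 slope vs x,z [-5.00000e-04 -3.70000e-03 -3.44468e+01] rect ((-0.2707996368408203, 68.29376220703125), (106.59513854980469, 26.511207580566406), 89.95558166503906) dir x/z 0.001 x at z=0 -0.33 end z 121.6
world slope [-0.0037  0.001 ]
[[ 9.990000e-01 -4.500000e-03  4.390000e-02  4.564725e+02]
 [-4.390000e-02 -2.700000e-03  9.990000e-01  1.194095e+02]
 [-4.400000e-03 -1.000000e+00 -2.900000e-03  2.275098e+02]
 [ 0.000000e+00  0.000000e+00  0.000000e+00  1.000000e+00]]
25.871459392184875 [-1.  -0.2 -3.3] [-0.07  0.07  0.02] 9.4333
```

>>> jog_arm(
  steps=[
    {"dp": [0.07,0.35,-0.1],"turn": [0.0009,-0.0014,0.0019],"claw": 0},
    {"dp": [0.14,0.7,-0.2],"turn": [0.0009,-0.0014,0.0019],"claw": 0},
    {"dp": [0.184,0.951,-0.34],"turn": [0.0009,-0.0014,0.0019],"claw": 0},
    {"dp": [0.184,0.951,-0.34],"turn": [0.0009,-0.0014,0.0019],"claw": 0},
    {"dp": [0.184,0.951,-0.34],"turn": [0.0009,-0.0014,0.0019],"claw": 0},
  ],
)

```text
t: 9.9
ee_pos: [470.0, 193.3, 198.5]
orientation: [-1.573, 0.031, -0.026]
ft_force: [-0.4, -0.2, -3.8]
width: 26.0
```

```bash
python3 - <<'E'
from h import *
d,M=barcheck('w6.png'); grab('side','s6.png'); grab('scene','c6.png')
W=cloud(d);Z=W[...,2]
m=(Z>113)&(Z<134)&(W[...,0]>440)&(W[...,0]<510)&(W[...,1]>40)
p=W[m]
if len(p): print(len(p),p.min(0),p.max(0))
E
```

```text
n 13979 top y med -34.69 slope vs x,z [-7.00000e-04 -3.90000e-03 -3.44182e+01] rect ((-0.14674758911132812, 68.32023620605469), (26.414325714111328, 106.62287139892578), 0.11952634900808334) dir x/z 0.001 x at z=0 -0.32 end z 121.7
world slope [-0.0028  0.0012]
[[ 9.993000e-01 -3.700000e-03  3.620000e-02  4.700216e+02]
 [-3.620000e-02 -2.700000e-03  9.993000e-01  1.932635e+02]
 [-3.600000e-03 -1.000000e+00 -2.800000e-03  1.985319e+02]
 [ 0.000000e+00  0.000000e+00  0.000000e+00  1.000000e+00]]
26.00975857658819 [-0.4 -0.2 -3.8] [-0.1   0.09 -0.02] 9.9
242 [440.05338597 353.26372583 113.07733529] [509.93194372 357.27814335 133.95160005]
```

View pics/w6.png

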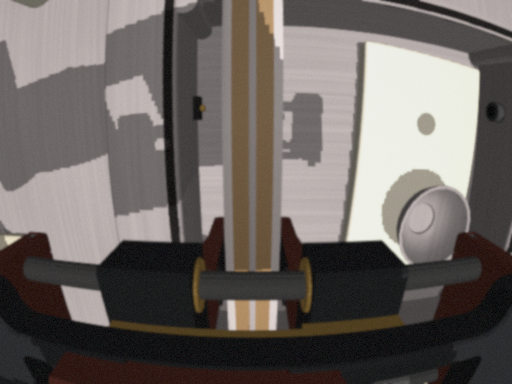

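View pics/s6.png

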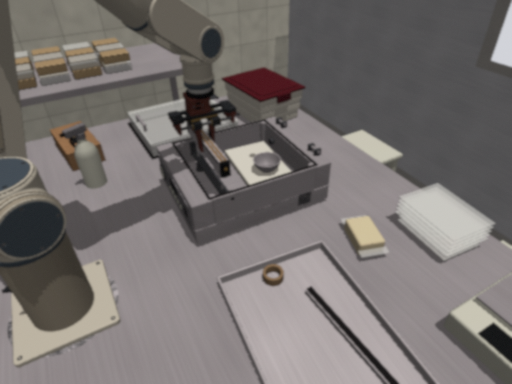

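View pics/c6.png

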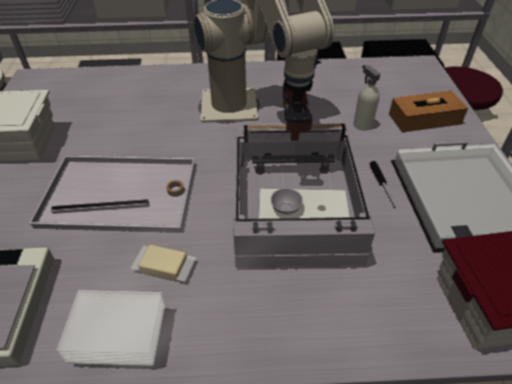

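>>> jog_arm(
  steps=[
    {"dp": [0.014,0.028,-0.3],"turn": [0.0005,-0.0012,-0.0005],"claw": 0},
    {"dp": [0.014,0.028,-0.5],"turn": [0.0005,-0.0012,-0.0005],"claw": 0},
    {"dp": [0.014,0.028,-0.65],"turn": [0.0005,-0.0012,-0.0005],"claw": 0},
    {"dp": [0.014,0.028,-0.65],"turn": [0.0005,-0.0012,-0.0005],"claw": 0},
    {"dp": [0.014,0.028,-0.65],"turn": [0.0005,-0.0012,-0.0005],"claw": 0},
  ],
)

```text
t: 10.47
ee_pos: [471.6, 193.9, 148.0]
orientation: [-1.571, 0.031, -0.033]
ft_force: [0.3, -0.8, -2.4]
width: 26.3
```

```bash
python3 - <<'E'
from h import *
d,M=barcheck('w7.png')
E
```

```text
n 13968 top y med -34.69 slope vs x,z [-9.00000e-04 -3.80000e-03 -3.44309e+01] rect ((-0.31336212158203125, 68.42218017578125), (106.83355712890625, 26.449254989624023), 89.77438354492188) dir x/z 0.001 x at z=0 -0.33 end z 121.8
world slope [0.0025 0.0032]
[[ 9.992000e-01  1.500000e-03  4.100000e-02  4.715750e+02]
 [-4.100000e-02 -6.000000e-04  9.992000e-01  1.939179e+02]
 [ 1.600000e-03 -1.000000e+00 -5.000000e-04  1.480229e+02]
 [ 0.000000e+00  0.000000e+00  0.000000e+00  1.000000e+00]]
26.28168570846474 [ 0.3 -0.8 -2.4] [-0.12  0.04 -0.  ] 10.4667
```

>>> jog_arm(
  steps=[
    {"dp": [-0.004,0.02,0],"turn": [0,0,0.001],"claw": 0},
    {"dp": [-0.004,0.02,-0.04],"turn": [0,0,0.001],"claw": 0},
    {"dp": [-0.004,0.02,-0.08],"turn": [0,0,0.001],"claw": 0},
    {"dp": [-0.004,0.02,-0.12],"turn": [0,0,0.001],"claw": 0},
    {"dp": [-0.004,0.02,-0.16],"turn": [0,0,0.001],"claw": 0},
    {"dp": [-0.004,0.02,-0.16],"turn": [0,0,0.001],"claw": 0},
  ],
)

```text
t: 11.02
ee_pos: [471.4, 195.8, 135.2]
orientation: [-1.571, 0.028, -0.031]
ft_force: [-0.1, 0.7, -3.5]
width: 25.6
```

```bash
python3 - <<'E'
from h import *
d,M=barcheck('w8.png')
E
```

```text
n 13977 top y med -34.68 slope vs x,z [-3.00000e-04 -3.80000e-03 -3.44226e+01] rect ((-0.1686573028564453, 68.29669189453125), (26.4418888092041, 106.62659454345703), 0.19971738755702972) dir x/z 0.001 x at z=0 -0.33 end z 121.7
world slope [0.0024 0.0034]
[[ 9.993000e-01  1.900000e-03  3.770000e-02  4.713790e+02]
 [-3.770000e-02 -4.000000e-04  9.993000e-01  1.957562e+02]
 [ 1.900000e-03 -1.000000e+00 -3.000000e-04  1.351562e+02]
 [ 0.000000e+00  0.000000e+00  0.000000e+00  1.000000e+00]]
25.597088515732008 [-0.1  0.7 -3.5] [-0.09  0.02  0.04] 11.0167
```

>>> jog_arm(
  steps=[
    {"dp": [0,0,-0.03],"turn": [0,0,0],"claw": 0},
    {"dp": [0,0,-0.06],"turn": [0,0,0],"claw": 0},
    {"dp": [0,0,-0.09],"turn": [0,0,0],"claw": 0},
    {"dp": [0,0,-0.11],"turn": [0,0,0],"claw": 0},
    {"dp": [0,0,-0.11],"turn": [0,0,0],"claw": 0},
  ],
)

```text
t: 11.48
ee_pos: [471.5, 195.9, 126.9]
orientation: [-1.571, 0.028, -0.031]
ft_force: [-2.3, -0.1, 7.1]
width: 25.9
```

```bash
python3 - <<'E'
from h import *
d,M=barcheck('w9.png')
E
```

```text
n 13948 top y med -34.51 slope vs x,z [-3.00000e-04 -1.30000e-03 -3.44155e+01] rect ((-0.06884098052978516, 68.36441802978516), (26.4268798828125, 106.73561096191406), 0.06029422953724861) dir x/z 0.001 x at z=0 -0.33 end z 121.7
world slope [0.0022 0.0009]
[[ 9.993000e-01  1.900000e-03  3.750000e-02  4.715241e+02]
 [-3.750000e-02 -4.000000e-04  9.993000e-01  1.959079e+02]
 [ 1.900000e-03 -1.000000e+00 -3.000000e-04  1.269192e+02]
 [ 0.000000e+00  0.000000e+00  0.000000e+00  1.000000e+00]]
25.923395436046324 [-2.3 -0.1  7.1] [-0.46  0.69 -0.06] 11.4833
```

>>> jog_arm(
  steps=[
    {"dp": [-0.003,0,-0.04],"turn": [0,0,0],"claw": 0},
    {"dp": [-0.003,0,-0.08],"turn": [0,0,0],"claw": 0},
    {"dp": [-0.003,0,-0.11],"turn": [0,0,0],"claw": 0},
    {"dp": [-0.003,0,-0.11],"turn": [0,0,0],"claw": 0},
    {"dp": [-0.003,0,-0.11],"turn": [0,0,0],"claw": 0},
    {"dp": [-0.003,0,-0.11],"turn": [0,0,0],"claw": 0},
  ],
)

```text
t: 12.03
ee_pos: [471.5, 195.9, 119.5]
orientation: [-1.571, 0.028, -0.031]
ft_force: [-4.7, -1.3, 13.9]
width: 25.7
```

```bash
python3 - <<'E'
from h import *
d,M=barcheck('w10.png')
E
```

```text
n 13961 top y med -34.52 slope vs x,z [ 3.00000e-04 -1.30000e-03 -3.44379e+01] rect ((-0.09743976593017578, 68.41363525390625), (26.38981056213379, 106.79938507080078), 0.05333959311246872) dir x/z 0.001 x at z=0 -0.33 end z 121.8
world slope [0.0021 0.0008]
[[ 9.993000e-01  2.300000e-03  3.740000e-02  4.715198e+02]
 [-3.740000e-02 -4.000000e-04  9.993000e-01  1.958962e+02]
 [ 2.300000e-03 -1.000000e+00 -4.000000e-04  1.195152e+02]
 [ 0.000000e+00  0.000000e+00  0.000000e+00  1.000000e+00]]
25.696283230589263 [-4.7 -1.3 13.9] [-0.69  0.97 -0.  ] 12.0333
```

>>> jog_arm(
  steps=[
    {"dp": [-0.01,-0.003,-0.02],"turn": [0,0,0],"claw": 0},
    {"dp": [-0.01,-0.003,-0.04],"turn": [0,0,0],"claw": 0},
    {"dp": [-0.01,-0.003,-0.05],"turn": [0,0,0],"claw": 0},
    {"dp": [-0.01,-0.003,-0.05],"turn": [0,0,0],"claw": 0},
    {"dp": [-0.01,-0.003,-0.05],"turn": [0,0,0],"claw": 0},
    {"dp": [-0.01,-0.003,-0.05],"turn": [0,0,0],"claw": 0},
  ],
)

```text
t: 12.58
ee_pos: [471.5, 195.9, 117.8]
orientation: [-1.57, 0.026, -0.033]
ft_force: [-5.9, -2.4, 21.5]
width: 26.1
```

```bash
python3 - <<'E'
from h import *
d,M=barcheck('w11.png')
E
```

```text
n 13953 top y med -34.49 slope vs x,z [ 2.00000e-04 -4.00000e-04 -3.44668e+01] rect ((-0.10800933837890625, 68.29588317871094), (106.57984161376953, 26.35365867614746), 89.9803237915039) dir x/z 0.001 x at z=0 -0.33 end z 121.6
world slope [0.0039 0.0005]
[[ 9.993000e-01  4.100000e-03  3.740000e-02  4.715280e+02]
 [-3.740000e-02  1.000000e-04  9.993000e-01  1.959327e+02]
 [ 4.100000e-03 -1.000000e+00  3.000000e-04  1.177521e+02]
 [ 0.000000e+00  0.000000e+00  0.000000e+00  1.000000e+00]]
26.095747131191413 [-5.9 -2.4 21.5] [-0.77  1.32 -0.07] 12.5833
```

```bash
python3 - <<'E'
from h import *
for i in range(8): grab('scene','c12.png')
grab('side','s12.png')
o=ctrl.get_obs(); print(o['t'],o['ee_pos'],o['ft_force'],o['width'])
d=ctrl.get_image('scene'); W=cloud(d)
a=cv2.imread('pics/c12.png')[110:210,220:380]; b=cv2.imread('pics/s12.png')[100:220,150:330]
cv2.imwrite('pics/z12.png',np.vstack([cv2.resize(a,(640,280)),cv2.resize(b,(640,320))]))
barcheck()
E
```

```text
13.0833 [471.54550878 195.92187953 117.74531574] [-4.73353963 -1.81586052 21.99445395] 25.375624651967584
n 13953 top y med -34.5 slope vs x,z [ 1.90000e-03 -2.00000e-04 -3.44896e+01] rect ((-0.08575153350830078, 68.35299682617188), (26.358707427978516, 106.68816375732422), 0.03294739872217178) dir x/z 0.001 x at z=0 -0.33 end z 121.7
world slope [0.0021 0.0004]
[[ 9.993000e-01  4.100000e-03  3.740000e-02  4.715104e+02]
 [-3.740000e-02  1.000000e-04  9.993000e-01  1.959101e+02]
 [ 4.100000e-03 -1.000000e+00  2.000000e-04  1.177309e+02]
 [ 0.000000e+00  0.000000e+00  0.000000e+00  1.000000e+00]]
25.706671093902003 [-4.7 -1.8 21.9] [-0.74  1.33 -0.02] 13.1333
```

View pics/z12.png

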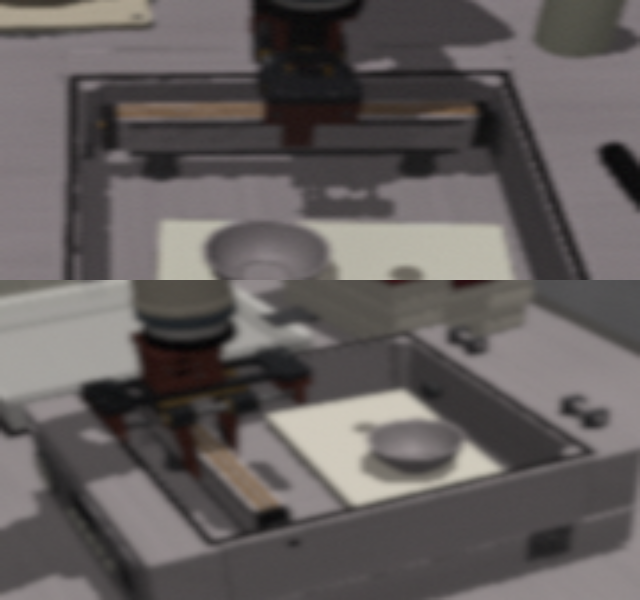

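The bar sits flush on the beam, and pose and force are steady. Handing in.

```bash
python3 -c "
from workcell import ctrl
print(ctrl.close_job())"
```

```text
the job is handed in; nothing more can be done
None
```

The seal bar is over both locating pins and pressed down to the lift beam's stop. I handed the job in with it still gripped there, at about 13 s of the 40 s. No verdict came back.

**What I did:** I gripped the bar at its middle in the tray and carried it level over the lift beam. It went over the pins on the first try, with no contact force until it reached the beam, so no sliding search was needed.

**Last checks:**
- **Position:** The held bar was about 0.5 mm from the measured seat centre (470.9, 195.5), within 0.005 rad of level. It was in line with the beam to about 0.001 rad.
- **Depth:** The fingers went about 9.5 mm below where the bar first met the beam. The bar's underside was at about 108 mm, which is where the beam stops.
- **Force:** The wrist read a steady 22 N upward, or about 25 N with the bar's weight taken off. That is above the 18 N the springs need at the stop. The bar did not slip in the grip, and the opening held at about 26 mm.

**Not perfect or not checked:**
- A sideways force of about 5 N stayed on the wrist along x. Nudging the bar did not remove it.
- I judged the beam's travel from the tool height and force, because it was not read directly.
- I did not measure the other loose things again. None was touched on purpose, and all were still in place in the views taken with the bar over the chamber.

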